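# Counterweight the detector carrier and try its corner with a square

### The job

Stand exactly two of the four brass weights upright in the carrier's counterweight tray and let them go, leaving the other two out. Then take the engineer's square by its blade and press it into the inside corner of base plate and upright until its underside lies flat on the plate and its outer edge is flush against the upright, and finish while still gripping it and pressing it against both faces: do not let go. Leave the tape, screwdriver, bottle, step wedge and lead brick where they are.

Things in the scene. Friction and masses are not known exactly. Their poses are not given: they have to be found in the camera images.
- carrier: Detector carrier, fixed to the bench. Along its own y axis: a cream drive housing with a steel counterweight tray on top (y = -132 to -18 mm), an aluminium upright (y = -12 to 0), and a white base plate (y = 0 to 150). Origin on the bench under the line where plate and upright meet, mid-width; z up.
- tray_floor (a point): Centre of the counterweight tray's inner floor, 40 mm above the bench. Inside: 120 mm along the carrier's x, 105 mm along its y; walls rise 19 mm above the floor. On the +y side the upright begins 63 mm from this point and stands 65 mm higher than the floor. Axes as the carrier's.
- corner (a point): Middle of the inside corner where the base plate's top (15 mm above the bench) meets the upright's face. Same axes as the carrier: x along the corner (it runs 60 mm either way), y out of the upright's face over the plate, z up.
- plate: White base plate of the carrier, 120 x 150 x 15 mm (x, y, z), fixed; its top is level. Origin and axes as the carrier's.
- upright: Aluminium upright of the carrier, 120 mm wide (x), 12 mm thick (y), its top 90 mm above the base plate's top, fixed; its face towards +y is vertical. Origin and axes as the carrier's.
- square: Engineer's square standing on the bench, 0.35 kg: steel blade (x: 12 mm thick, y: 0 to 45, 125 mm tall) on a brass stock (x: 30 mm thick, y: 0 to 110, 28 mm high). Origin at the outer corner (heel), mid-thickness: its outer edge is the plane y = 0, its underside z = 0. Its heel already faces roughly as it must in the corner; grip the blade's upper part across its thickness.
- pad: Cork pad, 150 x 150 x 4 mm, fixed to the bench, under the weights. Origin at the centre of its underside.
- weight0: One of four identical 200 g brass weights, standing on the cork pad at the start: body 34 mm across and 26 mm high, narrow neck, then a grip knob 20 mm across from 36 to 52 mm height (the top). Neighbours stand 60 mm or more apart. Origin at the centre of the underside, z up.
- weight1: One of four identical 200 g brass weights, standing on the cork pad at the start: body 34 mm across and 26 mm high, narrow neck, then a grip knob 20 mm across from 36 to 52 mm height (the top). Neighbours stand 60 mm or more apart. Origin at the centre of the underside, z up.
- weight2: One of four identical 200 g brass weights, standing on the cork pad at the start: body 34 mm across and 26 mm high, narrow neck, then a grip knob 20 mm across from 36 to 52 mm height (the top). Neighbours stand 60 mm or more apart. Origin at the centre of the underside, z up.
- weight3: One of four identical 200 g brass weights, standing on the cork pad at the start: body 34 mm across and 26 mm high, narrow neck, then a grip knob 20 mm across from 36 to 52 mm height (the top). Neighbours stand 60 mm or more apart. Origin at the centre of the underside, z up.
- tape_roll: Roll of green tape lying flat, 90 mm across, 25 mm high. Not to be disturbed. Origin at the centre of the underside.
- screwdriver: Red-handled screwdriver lying on the bench beyond the carrier. Not to be disturbed.
- bottle: Small bottle, 56 mm across, 110 mm high, standing. Not to be disturbed. Origin at the centre of the underside.
- step_wedge: Small aluminium staircase (step wedge), 30 x 80 x 32 mm. Not to be disturbed. Origin at the centre of the underside.
- lead_brick: Grey lead brick, 50 x 100 x 50 mm, 5 kg. Not to be disturbed. Origin at the centre of the underside.
Not all that is in view belongs to the job. Several things have the shape of the square; the one meant has the colours described above.

How it is judged:
On the way, in this order (a step that is already met when the one before it is completed fails the run):
1. exactly two weights stand in the tray, released (((horizontal distance between each of weight0, weight1 and tray_floor below 0.062 m and height (world z) of weight0 between 0.034 and 0.046 m and angle between each of weight0, weight1's own z axis and vertical below 0.15 rad and linear speed of each of weight0, weight1 below 0.03 m/s and contact force between each of weight0, weight1 and the fingers below 0.1 N and height (world z) of weight1 between 0.034 and 0.046 m and horizontal distance between each of weight2, weight3 and tray_floor above 0.09 m) or (horizontal distance between each of weight0, weight2 and tray_floor below 0.062 m and height (world z) of weight0 between 0.034 and 0.046 m and angle between each of weight0, weight2's own z axis and vertical below 0.15 rad and linear speed of each of weight0, weight2 below 0.03 m/s and contact force between each of weight0, weight2 and the fingers below 0.1 N and height (world z) of weight2 between 0.034 and 0.046 m and horizontal distance between each of weight1, weight3 and tray_floor above 0.09 m) or (horizontal distance between each of weight0, weight3 and tray_floor below 0.062 m and height (world z) of weight0 between 0.034 and 0.046 m and angle between each of weight0, weight3's own z axis and vertical below 0.15 rad and linear speed of each of weight0, weight3 below 0.03 m/s and contact force between each of weight0, weight3 and the fingers below 0.1 N and height (world z) of weight3 between 0.034 and 0.046 m and horizontal distance between each of weight1, weight2 and tray_floor above 0.09 m) or (horizontal distance between each of weight1, weight2 and tray_floor below 0.062 m and height (world z) of weight1 between 0.034 and 0.046 m and angle between each of weight1, weight2's own z axis and vertical below 0.15 rad and linear speed of each of weight1, weight2 below 0.03 m/s and contact force between each of weight1, weight2 and the fingers below 0.1 N and height (world z) of weight2 between 0.034 and 0.046 m and horizontal distance between each of weight0, weight3 and tray_floor above 0.09 m) or (horizontal distance between each of weight1, weight3 and tray_floor below 0.062 m and height (world z) of weight1 between 0.034 and 0.046 m and angle between each of weight1, weight3's own z axis and vertical below 0.15 rad and linear speed of each of weight1, weight3 below 0.03 m/s and contact force between each of weight1, weight3 and the fingers below 0.1 N and height (world z) of weight3 between 0.034 and 0.046 m and horizontal distance between each of weight0, weight2 and tray_floor above 0.09 m) or (horizontal distance between each of weight2, weight3 and tray_floor below 0.062 m and height (world z) of weight2 between 0.034 and 0.046 m and angle between each of weight2, weight3's own z axis and vertical below 0.15 rad and linear speed of each of weight2, weight3 below 0.03 m/s and contact force between each of weight2, weight3 and the fingers below 0.1 N and height (world z) of weight3 between 0.034 and 0.046 m and horizontal distance between each of weight0, weight1 and tray_floor above 0.09 m))), for 0.2 s.
2. the gripped square is lifted off the bench (height (world z) of square above 0.02 m and contact force between square and the fingers above 3 N), for 0.1 s.
At the end, for the whole second after the job is handed in: Two weights stand released in the tray, the others over 90 mm from its centre. The gripped square (over 3 N) bears on upright (over 1.5 N) and plate (over 1 N), heel within 3 mm of the corner line and 50 mm of its middle, lean under 0.025 rad, yaw within 0.07 rad (contact force between square and upright above 1.5 N and contact force between square and plate above 1 N and y of square in the frame of corner between -0.003 and 0.003 m and z of square in the frame of corner between -0.003 and 0.003 m and x of square in the frame of corner between -0.05 and 0.05 m and angle between the z axis of square and the z axis of carrier, either way round below 0.025 rad and angle between the y axis of square and the y axis of carrier, either way round below 0.07 rad and contact force between square and the fingers above 3 N and ((horizontal distance between each of weight0, weight1 and tray_floor below 0.062 m and height (world z) of weight0 between 0.034 and 0.046 m and angle between each of weight0, weight1's own z axis and vertical below 0.15 rad and linear speed of each of weight0, weight1 below 0.03 m/s and contact force between each of weight0, weight1 and the fingers below 0.1 N and height (world z) of weight1 between 0.034 and 0.046 m and horizontal distance between each of weight2, weight3 and tray_floor above 0.09 m) or (horizontal distance between each of weight0, weight2 and tray_floor below 0.062 m and height (world z) of weight0 between 0.034 and 0.046 m and angle between each of weight0, weight2's own z axis and vertical below 0.15 rad and linear speed of each of weight0, weight2 below 0.03 m/s and contact force between each of weight0, weight2 and the fingers below 0.1 N and height (world z) of weight2 between 0.034 and 0.046 m and horizontal distance between each of weight1, weight3 and tray_floor above 0.09 m) or (horizontal distance between each of weight0, weight3 and tray_floor below 0.062 m and height (world z) of weight0 between 0.034 and 0.046 m and angle between each of weight0, weight3's own z axis and vertical below 0.15 rad and linear speed of each of weight0, weight3 below 0.03 m/s and contact force between each of weight0, weight3 and the fingers below 0.1 N and height (world z) of weight3 between 0.034 and 0.046 m and horizontal distance between each of weight1, weight2 and tray_floor above 0.09 m) or (horizontal distance between each of weight1, weight2 and tray_floor below 0.062 m and height (world z) of weight1 between 0.034 and 0.046 m and angle between each of weight1, weight2's own z axis and vertical below 0.15 rad and linear speed of each of weight1, weight2 below 0.03 m/s and contact force between each of weight1, weight2 and the fingers below 0.1 N and height (world z) of weight2 between 0.034 and 0.046 m and horizontal distance between each of weight0, weight3 and tray_floor above 0.09 m) or (horizontal distance between each of weight1, weight3 and tray_floor below 0.062 m and height (world z) of weight1 between 0.034 and 0.046 m and angle between each of weight1, weight3's own z axis and vertical below 0.15 rad and linear speed of each of weight1, weight3 below 0.03 m/s and contact force between each of weight1, weight3 and the fingers below 0.1 N and height (world z) of weight3 between 0.034 and 0.046 m and horizontal distance between each of weight0, weight2 and tray_floor above 0.09 m) or (horizontal distance between each of weight2, weight3 and tray_floor below 0.062 m and height (world z) of weight2 between 0.034 and 0.046 m and angle between each of weight2, weight3's own z axis and vertical below 0.15 rad and linear speed of each of weight2, weight3 below 0.03 m/s and contact force between each of weight2, weight3 and the fingers below 0.1 N and height (world z) of weight3 between 0.034 and 0.046 m and horizontal distance between each of weight0, weight1 and tray_floor above 0.09 m))); the arm keeps its last pose, push and grip.
It fails at once if the green tape roll is moved more than 25 mm (distance of tape_roll from where it was at the start of the episode above 0.025 m).
It fails at once if the screwdriver is moved more than 25 mm (distance of screwdriver from where it was at the start of the episode above 0.025 m).
It fails at once if the bottle is moved more than 25 mm (distance of bottle from where it was at the start of the episode above 0.025 m).
It fails at once if the step wedge is moved more than 25 mm (distance of step_wedge from where it was at the start of the episode above 0.025 m).
It fails at once if the lead brick is moved more than 25 mm (distance of lead_brick from where it was at the start of the episode above 0.025 m).
It also fails if it takes over 64 s, if anything falls off the work surface, if the arm or the gripper's body presses on something with over 40 N, if the wrist force passes 120 N, or if a joint passes its speed limit or range.

### The arm

A 7-joint arm with a two-finger parallel gripper is mounted at the origin on the work surface. World frame = base frame: x ahead of the robot, y to its left, z up, the work surface at z = 0. Lengths are in m, angles in rad, forces in N, time in s.
With the tool pointing down it reaches from about 0.35 to 0.9 m from the base axis. Payload 8.1 kg.
Tool frame: the origin (TCP) lies midway between the tips of the shut fingers; the grasp point (between the pads) lies 19 mm behind it; z points along the fingers, y is the line along which they close (so a half turn about z gives the same grasp; the last joint's range is limited). The gripper opens to 85 mm and grips with 20 to 120 N. Pads are 22 mm wide; open, the fingers measure 114 mm over their backs; the gripper's body (76 mm by 85 mm) begins 54 mm behind the grasp point. The pads swing forward as they close: fully open they stand 13 mm farther back than shut.
Start: joints at [1.097, 0.434, 0.025, 1.573, -0.012, 1.134, -0.075], TCP at [0.226, -0.583, 0.231] pointing down, gripper open.
Joint ranges: [-2.62, 2.62], [-0.44, 2.09], [-1.27, 1.32], [0.08, 2.57], [-1.32, 4.46], [0.12, 2], [-2.74, 2.74]. Speed limits (rad/s): [2.22, 2.22, 3.01, 3.01, 3.14, 3.14, 3.14].

### API

Orientations are given as a unit quaternion [w, x, y, z].
In Python, from station import arm gives the robot as it stands.
- The arm moves only by the tool play_rows, never from a script. Its argument "targets" is a list of rows, each an object with "xyz": the shift along the tool's x, y, z in m, a list of three; "angular": the turn, a rotation vector about the tool's x, y, z in rad, a list of three. A call has 1 to 20 rows; each row shifts and turns the commanded pose from where the row before left it, along the tool's axes as they then stand; what a row does not reach is not made up. A row lasts 1/10 s, in which the tool goes at most 50 mm and 8.59 degrees, less where a joint would pass 70% of its speed; a pose out of reach is approached as far as the arm can. A call with a gripper value outside its range is refused whole. "gripper" is the finger opening in m, from 0 to 0.0854, set as the call begins (left out, the last holds). The fingers move at their own pace and stop on an object; "grip_force" is the grip in N (left out, the last holds). Time passes only in rows, so rows that do not move let the fingers close. It gives the time, the measured TCP pose, the force, the opening and the grip force at its end, in the units of the state.
- arm.get_state(): the state, without advancing time (a new reading comes with each control period).
- arm.grab_frame(name): name is "side" or "top"; returns a dict with "frame" (400x640x3 uint8, red, green, blue), "depth" (400x640 float32, m along the optical axis (not along the pixel's ray), 0 where there is no reading), "fx", "fy", "cx", "cy" (pixels), "rvec" (rotation vector, rad) and "tvec" (3), from world to camera coordinates, as OpenCV has them. Camera axes: x right, y down, z forward; pixel columns grow to the right and rows downward; lengths in m; the calibration is good to about 2 mm. A picture is of the moment at which its call begins.
- arm.finish_job(): hands the job in; it is judged then, once.
The state is a dict: "clock": time; "joints": joint angles; "joint_vel": joint speeds; "joint_torque": joint torques, N m; "tool_pos": TCP position; "eef_rot": TCP orientation; "wrist_force": force on the tool from outside, world axes, zero at the start; "wrist_torque": the same for the moment, N m; "gripper_width": opening from 0.0 (shut) to 1.0 (fully open); "gripper_force": force on a finger pad.
Only numpy, scipy, OpenCV 4.12 (cv2) and the standard library are available. Lean on these libraries where they do the work, as an engineer would, in place of code of your own. Each camera call takes 0.05 s, during which the arm holds its last target. There are 200 camera calls.

## Working session

There is one attempt and no reset: what is moved stays moved. The work goes in short steps, Python scripts to look and compute and a tool call to move; the robot and the scene stay as the last step left them, time stands still between calls to the robot, and variables do not carry over. Pictures are saved under pics/ and viewed, at most 10 in all, crops included, and the job is handed in when it is done.

Besides the shell and the picture viewer there is one more tool, called after ">>>" as a command line: name --argument value ..., lists and objects as JSON in quotes. play_rows: Moves the arm, as the interface text tells. Its arguments: {"type":"object","properties":{"targets":{"type":"array"},"gripper":{"type":"number"},"grip_force":{"type":"number"}},"required":["targets"]}

```bash
mkdir -p pics
cat > h.py <<'E'
from station import arm
import numpy as np, cv2
def grab(n):
    f=arm.grab_frame(n); R,_=cv2.Rodrigues(np.array(f["rvec"],float)); t=np.array(f["tvec"],float).ravel()
    d=f["depth"]; v,u=np.mgrid[:400,:640]
    P=np.stack([(u-f["cx"])/f["fx"]*d,(v-f["cy"])/f["fy"]*d,d],-1)
    f["W"]=(P-t)@R; f["W"][d==0]=np.nan
    return f
def save(f,name,crop=None,s=1):
    im=f["frame"][:,:,::-1]
    if crop: im=im[crop[1]:crop[3],crop[0]:crop[2]]
    cv2.imwrite("pics/"+name,cv2.resize(im,None,fx=s,fy=s,interpolation=cv2.INTER_CUBIC))
E
python3 - <<'E'
from h import *
import pickle
D={}
for n in("side","top"):
    f=grab(n);save(f,n+"0.png",None,1.25);D[n]=f
    R,_=cv2.Rodrigues(np.array(f["rvec"],float));print(n,-R.T@np.array(f["tvec"]).ravel())
pickle.dump(D,open("d0.pkl","wb"))
s=arm.get_state();print(s)
E
```

```text
side [-0.20996795  1.10888119  0.8816923 ]
top [0.26923042 0.08438825 1.20510063]
{'clock': 0.1, 'joints': array([ 1.09740354,  0.43514778,  0.02495178,  1.57402591, -0.01161416,
        1.13399586, -0.07510708]), 'joint_vel': array([ 1.30368780e-03,  2.30399747e-04, -6.32951191e-04, -3.08859237e-03,
        1.84014454e-03, -3.67969181e-03, -7.81253427e-05]), 'joint_torque': array([ 3.72944356e-03, -6.71752739e+01,  1.02838263e+00, -3.16905534e+01,
        1.57522433e-02,  7.24452781e-03, -3.14422792e-06]), 'tool_pos': array([ 0.22626974, -0.58210582,  0.23059996]), 'eef_rot': array([-6.91740683e-04,  9.82868805e-01,  1.84305179e-01, -1.84767602e-04]), 'wrist_force': array([ 0.70535454,  0.26848629, -0.48233124]), 'wrist_torque': array([-0.0208926 , -0.01466391,  0.00270596]), 'gripper_force': 0.0, 'gripper_width': 0.9969032640113661}
```

View pics/top0.png

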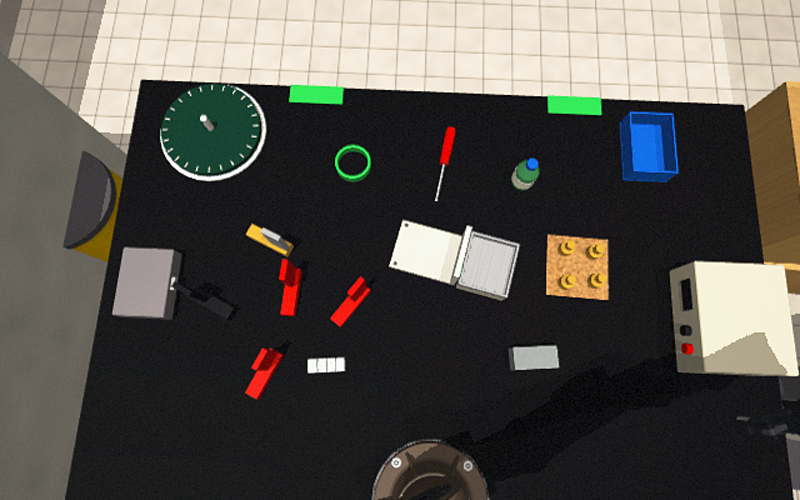

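View pics/side0.png

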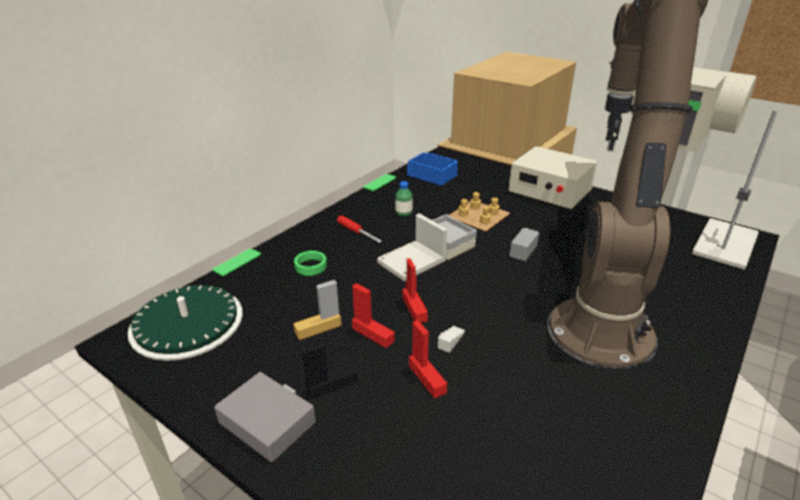

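Top view, shown at 1.25x: carrier at about (455,258), its upright at x≈463 and its tray at (488,265). The weights are on the cork pad at (567,247), (596,250), (567,281) and (597,280).

Square-shaped candidates are the yellow and grey one at (270,238), red ones at (290,287), (350,302) and (264,372), and a black one at (210,300). The one at (270,238) fits, with its brass stock and steel blade. I'll confirm it in an enlarged crop and measure.

Run:
```python
import pickle; from h import *
D=pickle.load(open("d0.pkl","rb"))
save(D["side"],"crop0.png",(215,205,375,325),5)
for n in D:
    f=D[n];W=f["W"];hsv=cv2.cvtColor(f["frame"],cv2.COLOR_RGB2HSV);z=W[...,2]
    sx=lambda x0,y0,x1,y1:np.s_[int(y0/1.25):int(y1/1.25),int(x0/1.25):int(x1/1.25)]
    reg={"top":dict(w=(540,225,615,305),c=(385,210,525,305),s=(235,210,305,262)),"side":dict(w=(445,185,512,232),c=(370,205,482,280),s=(285,270,350,345))}[n]
    for k,r in reg.items():
        P=W[sx(*r)].reshape(-1,3);C=f["frame"][sx(*r)].reshape(-1,3)
        ok=~np.isnan(P[:,0]);P=P[ok];C=C[ok]
        if k=="w":
            q=P[(P[:,2]>.043)&(P[:,2]<.065)]
            h=np.zeros(len(q),int)
            _,_,cen=cv2.kmeans(q[:,:2].astype(np.float32),4,None,(3,50,1e-5),10,0)
            lab=np.argmin(((q[:,None,:2]-cen)**2).sum(-1),1)
            for i in range(4):
                a=q[lab==i];print(n,"w",cen[i].round(4),len(a),a[:,2].max().round(4),np.ptp(a[:,:2],axis=0).round(3))
        if k=="c":
            for nm,(lo,hi) in dict(up=(.095,.115),plate=(.01,.02),floor=(.036,.045),rim=(.053,.064)).items():
                a=P[(P[:,2]>lo)&(P[:,2]<hi)]
                if len(a)<5: continue
                (c,w,an)=cv2.minAreaRect((a[:,:2]*1000).astype(np.float32));print(n,nm,len(a),np.round(c,1),np.round(w,1),round(an,2),np.median(a[:,2]).round(4))
        if k=="s":
            for nm,(lo,hi) in dict(top=(.115,.14),stock=(.021,.034),blade=(.04,.12)).items():
                a=P[(P[:,2]>lo)&(P[:,2]<hi)]
                if len(a)<5: continue
                (c,w,an)=cv2.minAreaRect((a[:,:2]*1000).astype(np.float32));print(n,nm,len(a),np.round(c,1),np.round(w,1),round(an,2),np.median(a[:,2]).round(4))
```

```text
side w [ 0.4892 -0.1615] 56 0.0632 [0.07  0.035]
side w [ 0.5751 -0.336 ] 43 0.0608 [0.027 0.096]
side w [ 0.5467 -0.1741] 58 0.0626 [0.055 0.048]
side w [ 0.4995 -0.3381] 48 0.0594 [0.024 0.094]
side up 166 [482.8  51.5] [ 94.1 313.3] 29.6 0.1041
side plate 846 [ 603.  -104.3] [323.4 471. ] 22.28 0.0158
side floor 303 [ 579.  -137.8] [224.7 301.7] 39.87 0.0411
side rim 197 [529.   -6.4] [359.3 147. ] 87.01 0.0586
side top 90 [498.7 458.9] [ 42.8 225.8] 35.63 0.124
side stock 261 [569.5 408.5] [111.9  36.8] 65.06 0.0283
side blade 321 [551.4 381.2] [46.6 16.2] 59.1 0.0817
top w [ 0.5029 -0.3783] 50 0.0613 [0.019 0.018]
top w [ 0.5791 -0.3099] 45 0.0603 [0.017 0.021]
top w [ 0.4967 -0.3082] 48 0.0608 [0.02  0.019]
top w [ 0.5728 -0.377 ] 47 0.0623 [0.018 0.019]
top up 196 [540.2 -52.1] [ 13.5 119.2] 76.66 0.1048
top plate 1914 [541.4 -36. ] [282.8 123.8] 74.81 0.0153
top floor 1355 [ 524.9 -107.8] [129.  127.1] 76.66 0.0405
top rim 337 [ 526.6 -110.1] [132.4 131.4] 76.74 0.0592
top top 84 [537.5 359.9] [94.4 27.5] 41.83 0.124
top stock 228 [567.9 405.3] [111.1  30.2] 65.53 0.028
top blade 90 [551.9 374.3] [43.1 12. ] 72.51 0.0823
```

View pics/crop0.png

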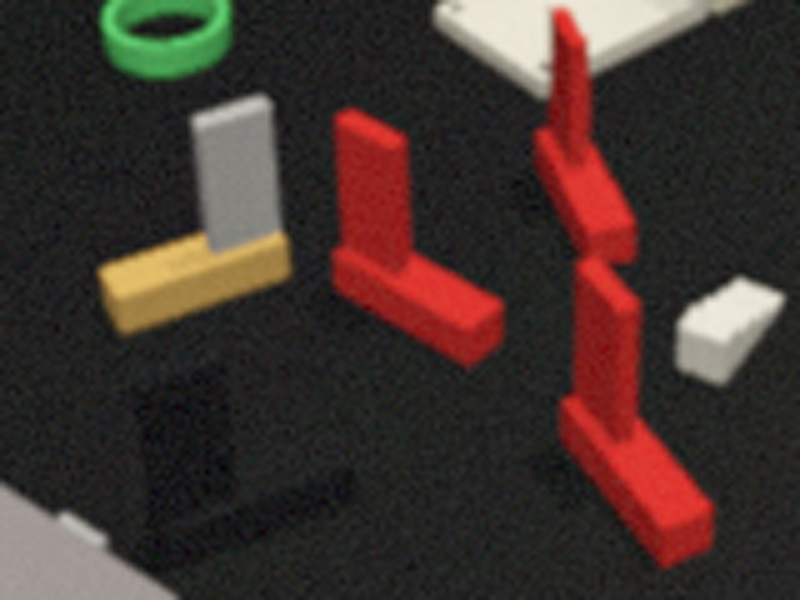

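The crop confirms it: only the thing at crop (235,170) has a brass stock and a steel blade. The others are all red or all black. Next is a quick side-view cross-check, plus the clearances.

```bash
cat >> h.py <<'E'
from scipy.spatial.transform import Rotation as Ro
def tool(): 
    s=arm.get_state();q=s["eef_rot"];return np.array(s["tool_pos"]),Ro.from_quat([q[1],q[2],q[3],q[0]]),s
def go(xyz,ydeg):
    "shift and turn in the current tool axes to reach xyz, tool down, closing line at ydeg"
    p,R,s=tool();a=np.deg2rad(ydeg);best=None
    for k in(0,np.pi):
        y=np.array([np.cos(a+k),np.sin(a+k),0]);z=np.array([0,0,-1.]);T=Ro.from_matrix(np.stack([np.cross(y,z),y,z],1))
        r=(R.inv()*T).as_rotvec()
        if best is None or np.linalg.norm(r)<np.linalg.norm(best):best=r
    print("at",p.round(4),"j7",round(s["joints"][6],2),"shift",R.inv().apply(np.array(xyz)-p).round(4),"turn",best.round(3),"F",np.round(s["wrist_force"],1),s["gripper_width"],s["gripper_force"])
E
python3 - <<'E'
import pickle; from h import *
D=pickle.load(open("d0.pkl","rb"))
W=D["side"]["W"].reshape(-1,3);W=W[~np.isnan(W[:,0])]
def near(c,r,lo,hi): return W[(np.hypot(W[:,0]-c[0],W[:,1]-c[1])<r)&(W[:,2]>lo)&(W[:,2]<hi)]
for c in [(.5029,-.3783),(.5791,-.3099),(.4967,-.3082),(.5728,-.377)]:
    a=near(c,.018,.052,.07);print("w",len(a),((a.max(0)+a.min(0))/2).round(4),np.median(a[:,2]).round(4))
for nm,c,r,lo,hi in [("up",(.5402,-.0521),.07,.1,.11),("bl",(.5544,.3757),.03,.12,.13),("bladeall",(.5544,.3757),.035,.04,.13),("st",(.568,.405),.07,.022,.033)]:
    a=near(c,r,lo,hi);x=cv2.minAreaRect((a[:,:2]*1000).astype(np.float32));print(nm,len(a),np.round(x[0],1),np.round(x[1],1),round(x[2],1),np.median(a[:,2]).round(4))
T=D["top"]["W"].reshape(-1,3)
for b in [(.2,.55,-.62,-.45),(.3,.6,-.45,-.3),(.35,.6,.1,.34)]:
    a=T[(T[:,0]>b[0])&(T[:,0]<b[1])&(T[:,1]>b[2])&(T[:,1]<b[3])];print(b,a[:,2].max())
a=T[(T[:,2]>.1)&(T[:,2]<.14)&(T[:,0]>.3)&(T[:,1]>.1)&(T[:,1]<.5)]
_,l,c=cv2.kmeans(a[:,:2].astype(np.float32),5,None,(3,50,1e-5),10,0);print(c.round(3),np.bincount(l.ravel()))
t=np.array([.5243,-.1192]);x=np.array([.973,-.2308])
print("places",t+.03*x,t-.03*x)
go((.579,-.310,.13),76.7)
E
```

```text
w 13 [ 0.5036 -0.3759  0.0564] 0.0569
w 13 [ 0.5802 -0.3067  0.0566] 0.0569
w 13 [ 0.4986 -0.3047  0.056 ] 0.0572
w 13 [ 0.574  -0.3773  0.0559] 0.0559
up 94 [539.  -48.8] [ 21.5 122.6] 73.9 0.1051
bl 62 [554.7 379.7] [45.2 17.1] 63.9 0.1248
bladeall 383 [553.8 379.9] [46.9 19.1] 63.9 0.0888
st 244 [569.5 408.5] [111.9  36.8] 65.1 0.0284
(0.2, 0.55, -0.62, -0.45) 0.38262517940876106
(0.3, 0.6, -0.45, -0.3) 0.062314108944467754
(0.35, 0.6, 0.1, 0.34) 0.12976456480891813
[[0.303 0.363]
 [0.446 0.18 ]
 [0.488 0.337]
 [0.464 0.339]
 [0.553 0.374]] [ 18 100  54  61  97]
places [ 0.55349  -0.126124] [ 0.49511  -0.112276]
at [ 0.2263 -0.5821  0.2306] j7 -0.08 shift [ 0.4274 -0.1257  0.1007] turn [-0.001  0.001  0.603] F [ 0.7  0.3 -0.5] 0.9969032640113661 0.0
```

>>> play_rows --targets '[{"xyz": [0.015,-0.004,0],"angular": [0,0,0]},{"xyz": [0.03,-0.009,0],"angular": [0,0,0]},{"xyz": [0.03,-0.009,0],"angular": [0,0,0]},{"xyz": [0.03,-0.009,0],"angular": [0,0,0]},{"xyz": [0.03,-0.009,0],"angular": [0,0,0]},{"xyz": [0.03,-0.009,0],"angular": [0,0,0]},{"xyz": [0.03,-0.009,0],"angular": [0,0,0]},{"xyz": [0.03,-0.009,0],"angular": [0,0,0]},{"xyz": [0.03,-0.009,0],"angular": [0,0,0]},{"xyz": [0.03,-0.009,0],"angular": [0,0,0]},{"xyz": [0.03,-0.009,0],"angular": [0,0,0]},{"xyz": [0.03,-0.009,0],"angular": [0,0,0]},{"xyz": [0.03,-0.009,0],"angular": [0,0,0]},{"xyz": [0.03,-0.009,0],"angular": [0,0,0]},{"xyz": [0.02,-0.005,0],"angular": [0,0,0.1]},{"xyz": [0,0,0],"angular": [0,0,0.1]},{"xyz": [0,0,0],"angular": [0,0,0.1]},{"xyz": [0,0,0],"angular": [0,0,0.1]},{"xyz": [0,0,0],"angular": [0,0,0.1]},{"xyz": [0,0,0],"angular": [0,0,0.1]}]' --gripper 0.045 --grip_force 40

```text
clock: 2.1
tool_pos: [0.5773, -0.3095, 0.231]
eef_rot: [-0.0, 0.993, -0.116, -0.0]
wrist_force: [0.6, 1.3, 0.6]
gripper_width: 0.529
gripper_force: 0.0
```

```bash
python3 -c "
from h import *
go((.5797,-.3083,.034),76.7)"
```

```text
at [ 0.5773 -0.3095  0.231 ] j7 -1.37 shift [ 0.0021 -0.0015  0.197 ] turn [-0.001  0.    -0.   ] F [0.6 1.3 0.6] 0.5285916438018615 0.0
```

>>> play_rows --targets '[{"xyz": [0.002,-0.0015,0.02],"angular": [0,0,0]},{"xyz": [0,0,0.03],"angular": [0,0,0]},{"xyz": [0,0,0.03],"angular": [0,0,0]},{"xyz": [0,0,0.03],"angular": [0,0,0]},{"xyz": [0,0,0.03],"angular": [0,0,0]},{"xyz": [0,0,0.025],"angular": [0,0,0]},{"xyz": [0,0,0.02],"angular": [0,0,0]},{"xyz": [0,0,0.012],"angular": [0,0,0]},{"xyz": [0,0,0],"angular": [0,0,0]},{"xyz": [0,0,0],"angular": [0,0,0]}]'

```text
clock: 3.1
tool_pos: [0.5798, -0.3098, 0.0349]
eef_rot: [0.0, 0.993, -0.114, 0.0]
wrist_force: [-0.1, 0.4, 0.6]
gripper_width: 0.527
gripper_force: 0.0
```

>>> play_rows --targets '[{"xyz": [0,0,0],"angular": [0,0,0]},{"xyz": [0,0,0],"angular": [0,0,0]},{"xyz": [0,0,0],"angular": [0,0,0]},{"xyz": [0,0,0],"angular": [0,0,0]},{"xyz": [0,0,0],"angular": [0,0,0]},{"xyz": [0,0,0],"angular": [0,0,0]},{"xyz": [0,0,0],"angular": [0,0,0]},{"xyz": [0,0,0],"angular": [0,0,0]}]' --gripper 0.0

```text
clock: 3.9
tool_pos: [0.5801, -0.3103, 0.0357]
eef_rot: [0.0, 0.993, -0.114, 0.001]
wrist_force: [-0.4, 1.3, 5.8]
gripper_width: 0.213
gripper_force: 39.2
```

```bash
python3 -c "
from h import *
go((.5535,-.1245,.10),76.7)
save(grab('side'),'g1.png',(330,120,440,210),7)"
```

```text
at [ 0.5801 -0.3103  0.0357] j7 -1.36 shift [-0.068  -0.1749 -0.0645] turn [ 0.    -0.002  0.003] F [-0.4  1.3  5.8] 0.21336173638176706 39.21632105950266
```

View pics/g1.png

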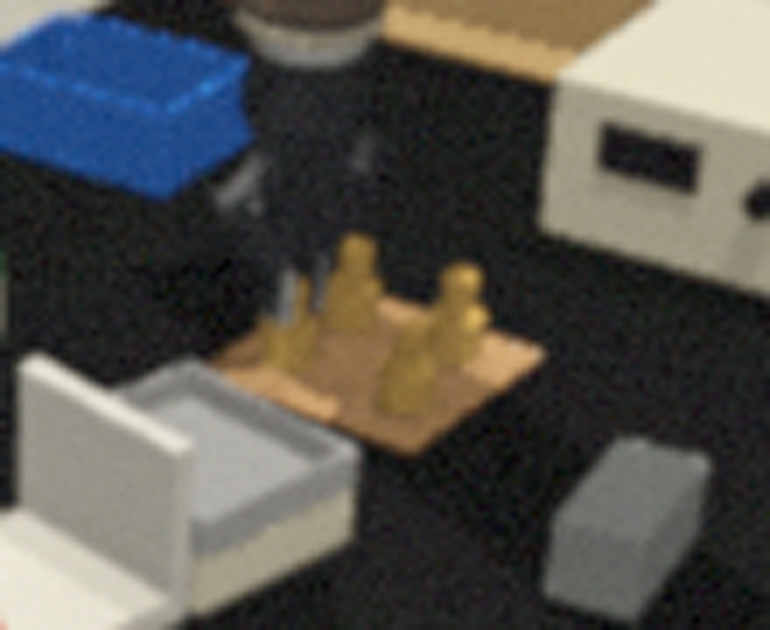

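The fingers hold the near weight's knob at crop (300,310), and an opening of about 18 mm matches the knob. Now I'll lift it and carry it to the tray.

>>> play_rows --targets '[{"xyz": [0,0,-0.015],"angular": [0,0,0]},{"xyz": [0,0,-0.025],"angular": [0,0,0]},{"xyz": [0,0,-0.03],"angular": [0,0,0]},{"xyz": [0,0,-0.015],"angular": [0,0,0]},{"xyz": [-0.007,-0.018,0],"angular": [0,0,0]},{"xyz": [-0.009,-0.022,0],"angular": [0,0,0]},{"xyz": [-0.009,-0.023,0],"angular": [0,0,0]},{"xyz": [-0.009,-0.023,0],"angular": [0,0,0]},{"xyz": [-0.009,-0.023,0],"angular": [0,0,0]},{"xyz": [-0.009,-0.023,0],"angular": [0,0,0]},{"xyz": [-0.009,-0.023,0],"angular": [0,0,0]},{"xyz": [-0.007,-0.02,0],"angular": [0,0,0]},{"xyz": [0,0,0],"angular": [0,0,0]},{"xyz": [0,0,0],"angular": [0,0,0]},{"xyz": [0,0,0],"angular": [0,0,0]}]'

```text
clock: 5.45
tool_pos: [0.5528, -0.1254, 0.1194]
eef_rot: [0.0, 0.993, -0.115, 0.0]
wrist_force: [0.2, -0.9, -1.5]
gripper_width: 0.21
gripper_force: 39.5
```

```bash
python3 -c "
from h import *
go((.5535,-.1245,.0722),76.7)"
```

```text
at [ 0.5528 -0.1254  0.1194] j7 -1.66 shift [ 0.0005 -0.0011  0.0472] turn [ 0.001 -0.     0.002] F [ 0.2 -0.9 -1.5] 0.20992926908170537 39.496481912210584
```

>>> play_rows --targets '[{"xyz": [0,0,0.015],"angular": [0,0,0]},{"xyz": [0,0,0.015],"angular": [0,0,0]},{"xyz": [0,0,0.008],"angular": [0,0,0]},{"xyz": [0,0,0.005],"angular": [0,0,0]},{"xyz": [0,0,0.0025],"angular": [0,0,0]},{"xyz": [0,0,0.0015],"angular": [0,0,0]},{"xyz": [0,0,0],"angular": [0,0,0]},{"xyz": [0,0,0],"angular": [0,0,0]},{"xyz": [0,0,0],"angular": [0,0,0]}]'

```text
clock: 6.35
tool_pos: [0.553, -0.1242, 0.0727]
eef_rot: [0.0, 0.993, -0.114, 0.0]
wrist_force: [-0.2, 0.4, -1.1]
gripper_width: 0.216
gripper_force: 39.5
```

```bash
python3 -c "
from h import *
go((.5535,-.1245,.0722),76.7)"
```

```text
at [ 0.553  -0.1242  0.0727] j7 -1.66 shift [0.0005 0.0001 0.0005] turn [-0.    -0.001  0.003] F [-0.2  0.4 -1.1] 0.21580594975088593 39.48653343308251
```

Close to touching. I'll go 1 mm lower, release, then lift.

>>> play_rows --targets '[{"xyz": [0,0,0.001],"angular": [0,0,0]},{"xyz": [0,0,0.0005],"angular": [0,0,0]},{"xyz": [0,0,0],"angular": [0,0,0]},{"xyz": [0,0,0],"angular": [0,0,0]}]'

```text
clock: 6.75
tool_pos: [0.5532, -0.1242, 0.0716]
eef_rot: [-0.0, 0.993, -0.114, 0.001]
wrist_force: [-2.4, 1.5, 6.0]
gripper_width: 0.214
gripper_force: 40.2
```

>>> play_rows --targets '[{"xyz": [0,0,0],"angular": [0,0,0]},{"xyz": [0,0,0],"angular": [0,0,0]},{"xyz": [0,0,0],"angular": [0,0,0]},{"xyz": [0,0,0],"angular": [0,0,0]},{"xyz": [0,0,0],"angular": [0,0,0]},{"xyz": [0,0,-0.01],"angular": [0,0,0]},{"xyz": [0,0,-0.025],"angular": [0,0,0]},{"xyz": [0,0,-0.035],"angular": [0,0,0]},{"xyz": [0,0,-0.03],"angular": [0,0,0]},{"xyz": [0,0,0],"angular": [0,0,0]}]' --gripper 0.045

```text
clock: 7.75
tool_pos: [0.5554, -0.1248, 0.1758]
eef_rot: [0.0, 0.993, -0.115, 0.004]
wrist_force: [0.6, 0.3, -0.2]
gripper_width: 0.53
gripper_force: 0.0
```

```bash
python3 -c "
from h import *
go((.498,-.3075,.034),76.7)"
```

```text
at [ 0.5554 -0.1248  0.1758] j7 -1.66 shift [-0.0155  0.1911  0.1415] turn [-0.001 -0.008  0.003] F [ 0.6  0.3 -0.2] 0.5295787536126261 0.0
```

>>> play_rows --targets '[{"xyz": [-0.001,0.015,0],"angular": [0,0,0]},{"xyz": [-0.002,0.026,0],"angular": [0,0,0]},{"xyz": [-0.002,0.03,0],"angular": [0,0,0]},{"xyz": [-0.002,0.03,0],"angular": [0,0,0]},{"xyz": [-0.003,0.03,0],"angular": [0,0,0]},{"xyz": [-0.003,0.03,0],"angular": [0,0,0]},{"xyz": [-0.002,0.03,0],"angular": [0,0,0]},{"xyz": [0,0,0.02],"angular": [0,0,0]},{"xyz": [0,0,0.03],"angular": [0,0,0]},{"xyz": [0,0,0.03],"angular": [0,0,0]},{"xyz": [0,0,0],"angular": [0,0,0]},{"xyz": [0,0,0],"angular": [0,0,0]}]'

```text
clock: 8.95
tool_pos: [0.4936, -0.3073, 0.0904]
eef_rot: [-0.0, 0.993, -0.115, -0.001]
wrist_force: [0.1, 0.6, 0.4]
gripper_width: 0.528
gripper_force: 0.0
```

```bash
python3 -c "
from h import *
go((.498,-.3075,.0345),76.7)
f=grab('top');W=f['W'].reshape(-1,3)
a=W[(np.hypot(W[:,0]-.524,W[:,1]+.118)<.05)&(W[:,2]>.082)&(W[:,2]<.1)];print(len(a),((a.max(0)+a.min(0))/2).round(4),np.median(a[:,2]))"
```

```text
at [ 0.4936 -0.3073  0.0904] j7 -1.29 shift [ 0.0045 -0.0008  0.0559] turn [-0.     0.002  0.002] F [0.1 0.6 0.4] 0.5275001373801197 0.0
43 [ 0.5528 -0.1243  0.0892] 0.09207549889193192
```

>>> play_rows --targets '[{"xyz": [0.004,-0.001,0.02],"angular": [0,0,0]},{"xyz": [0,0,0.02],"angular": [0,0,0]},{"xyz": [0,0,0.016],"angular": [0,0,0]},{"xyz": [0,0,0],"angular": [0,0,0]},{"xyz": [0,0,0],"angular": [0,0,0]}]'

```text
clock: 9.5
tool_pos: [0.4995, -0.3073, 0.0361]
eef_rot: [0.0, 0.993, -0.114, 0.001]
wrist_force: [-0.2, 0.2, 0.1]
gripper_width: 0.527
gripper_force: 0.0
```

>>> play_rows --targets '[{"xyz": [0,0,0],"angular": [0,0,0]},{"xyz": [0,0,0],"angular": [0,0,0]},{"xyz": [0,0,0],"angular": [0,0,0]},{"xyz": [0,0,0],"angular": [0,0,0]},{"xyz": [0,0,0],"angular": [0,0,0]},{"xyz": [0,0,0],"angular": [0,0,0]},{"xyz": [0,0,0],"angular": [0,0,0]},{"xyz": [0,0,0],"angular": [0,0,0]}]' --gripper 0.0

```text
clock: 10.3
tool_pos: [0.4998, -0.3076, 0.0362]
eef_rot: [0.001, 0.993, -0.115, 0.001]
wrist_force: [-0.7, -0.9, 8.1]
gripper_width: 0.215
gripper_force: 39.1
```

```bash
python3 -c "
from h import *
go((.4945,-.1115,.12),76.7)"
```

```text
at [ 0.4998 -0.3076  0.0362] j7 -1.29 shift [-0.0495 -0.1897 -0.0841] turn [ 0.001 -0.002  0.003] F [-0.7 -0.9  8.1] 0.21496724154318317 39.06927318967064
```

>>> play_rows --targets '[{"xyz": [0,0,-0.015],"angular": [0,0,0]},{"xyz": [0,0,-0.025],"angular": [0,0,0]},{"xyz": [0,0,-0.03],"angular": [0,0,0]},{"xyz": [0,0,-0.015],"angular": [0,0,0]},{"xyz": [-0.005,-0.018,0],"angular": [0,0,0]},{"xyz": [-0.006,-0.024,0],"angular": [0,0,0]},{"xyz": [-0.006,-0.025,0],"angular": [0,0,0]},{"xyz": [-0.007,-0.025,0],"angular": [0,0,0]},{"xyz": [-0.007,-0.025,0],"angular": [0,0,0]},{"xyz": [-0.007,-0.025,0],"angular": [0,0,0]},{"xyz": [-0.006,-0.025,0],"angular": [0,0,0]},{"xyz": [-0.006,-0.023,0],"angular": [0,0,0]},{"xyz": [0,0,0],"angular": [0,0,0]},{"xyz": [0,0,0],"angular": [0,0,0]},{"xyz": [0,0,0],"angular": [0,0,0]}]'

```text
clock: 11.8
tool_pos: [0.4933, -0.1113, 0.12]
eef_rot: [0.0, 0.993, -0.115, 0.0]
wrist_force: [-1.1, -0.2, -2.1]
gripper_width: 0.216
gripper_force: 39.5
```

```bash
python3 -c "
from h import *
go((.4945,-.1115,.0725),76.7)"
```

```text
at [ 0.4933 -0.1113  0.12  ] j7 -1.67 shift [ 0.0012 -0.0001  0.0475] turn [ 0.    -0.     0.002] F [-1.1 -0.2 -2.1] 0.2160832110076949 39.52259435687665
```

>>> play_rows --targets '[{"xyz": [0,0,0.015],"angular": [0,0,0]},{"xyz": [0,0,0.015],"angular": [0,0,0]},{"xyz": [0,0,0.008],"angular": [0,0,0]},{"xyz": [0,0,0.005],"angular": [0,0,0]},{"xyz": [0,0,0.0025],"angular": [0,0,0]},{"xyz": [0,0,0.0015],"angular": [0,0,0]},{"xyz": [0,0,0.0008],"angular": [0,0,0]},{"xyz": [0,0,0],"angular": [0,0,0]},{"xyz": [0,0,0],"angular": [0,0,0]},{"xyz": [0,0,0],"angular": [0,0,0]}]'

```text
clock: 12.8
tool_pos: [0.4936, -0.1105, 0.0723]
eef_rot: [0.0, 0.993, -0.114, 0.0]
wrist_force: [-0.1, -0.0, -0.5]
gripper_width: 0.216
gripper_force: 39.7
```

```bash
python3 -c "
from h import *
go((.4945,-.1115,.0725),76.7)"
```

```text
at [ 0.4936 -0.1105  0.0723] j7 -1.66 shift [ 0.0011  0.0008 -0.0002] turn [-0.    -0.001  0.003] F [-0.1 -0.  -0.5] 0.21602249829392534 39.66286207369194
```

>>> play_rows --targets '[{"xyz": [0,0,0.0006],"angular": [0,0,0]},{"xyz": [0,0,0],"angular": [0,0,0]}]'

```text
clock: 13.0
tool_pos: [0.4939, -0.1106, 0.0721]
eef_rot: [0.0, 0.993, -0.114, 0.001]
wrist_force: [-1.9, -0.1, 7.6]
gripper_width: 0.216
gripper_force: 40.3
```

>>> play_rows --targets '[{"xyz": [0,0,0],"angular": [0,0,0]},{"xyz": [0,0,0],"angular": [0,0,0]},{"xyz": [0,0,0],"angular": [0,0,0]},{"xyz": [0,0,0],"angular": [0,0,0]},{"xyz": [0,0,0],"angular": [0,0,0]},{"xyz": [0,0,-0.01],"angular": [0,0,0]},{"xyz": [0,0,-0.025],"angular": [0,0,0]},{"xyz": [0,0,-0.035],"angular": [0,0,0]},{"xyz": [0,0,-0.035],"angular": [0,0,0]},{"xyz": [0,0,-0.035],"angular": [0,0,0]},{"xyz": [0,0,-0.02],"angular": [0,0,0]},{"xyz": [0,0,0],"angular": [0,0,0]}]' --gripper 0.045

```text
clock: 14.2
tool_pos: [0.4951, -0.1107, 0.2352]
eef_rot: [-0.0, 0.993, -0.114, 0.003]
wrist_force: [-0.4, 0.6, 0.0]
gripper_width: 0.53
gripper_force: 0.0
```

```bash
python3 -c "
from h import *
go((.5544,.377,.19),-24.5)
save(grab('side'),'t2.png',(290,130,400,230),7)
print(arm.get_state()['joints'].round(2))"
```

```text
at [ 0.4951 -0.1107  0.2352] j7 -1.67 shift [-0.0534 -0.4884  0.0452] turn [ 0.004 -0.006 -1.373] F [-0.4  0.6  0. ] 0.5296406979103812 0.0
[ 0.08  0.24  0.05  1.86 -0.01  1.04 -1.67]
```

View pics/t2.png

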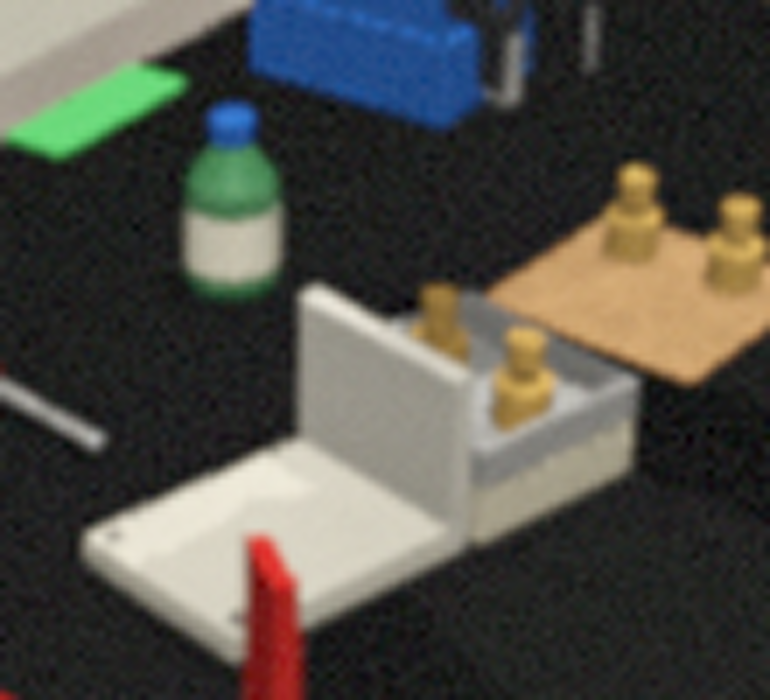

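Both weights stand upright in the tray, at crop (440,325) and (523,375), with the other two still on the cork. Now to the square.

>>> play_rows --targets '[{"xyz": [-0.001,-0.015,0],"angular": [0,0,0]},{"xyz": [-0.003,-0.029,0],"angular": [0,0,0]},{"xyz": [-0.003,-0.03,0],"angular": [0,0,0]},{"xyz": [-0.003,-0.03,0],"angular": [0,0,0]},{"xyz": [-0.003,-0.03,0],"angular": [0,0,0]},{"xyz": [-0.003,-0.03,0],"angular": [0,0,0]},{"xyz": [-0.003,-0.03,0],"angular": [0,0,0]},{"xyz": [-0.003,-0.03,0],"angular": [0,0,0]},{"xyz": [-0.003,-0.03,0],"angular": [0,0,0]},{"xyz": [-0.003,-0.03,0],"angular": [0,0,0]},{"xyz": [-0.003,-0.03,0],"angular": [0,0,0]},{"xyz": [-0.004,-0.03,0],"angular": [0,0,0]},{"xyz": [-0.004,-0.03,0],"angular": [0,0,0]},{"xyz": [-0.004,-0.03,0],"angular": [0,0,0]},{"xyz": [-0.004,-0.03,0],"angular": [0,0,0]},{"xyz": [-0.004,-0.03,0],"angular": [0,0,0]},{"xyz": [-0.002,-0.02,0],"angular": [0,0,0]},{"xyz": [0,0,0],"angular": [0,0,0]}]'

```text
clock: 16.05
tool_pos: [0.55, 0.3764, 0.2294]
eef_rot: [0.0, 0.994, -0.112, -0.001]
wrist_force: [-0.8, 0.3, 0.3]
gripper_width: 0.527
gripper_force: 0.0
```

>>> play_rows --targets '[{"xyz": [0,0,0],"angular": [0,0,-0.05]},{"xyz": [0,0,0],"angular": [0,0,-0.1]},{"xyz": [0,0,0],"angular": [0,0,-0.1]},{"xyz": [0,0,0],"angular": [0,0,-0.1]},{"xyz": [0,0,0],"angular": [0,0,-0.1]},{"xyz": [0,0,0],"angular": [0,0,-0.1]},{"xyz": [0,0,0],"angular": [0,0,-0.1]},{"xyz": [0,0,0],"angular": [0,0,-0.1]},{"xyz": [0,0,0],"angular": [0,0,-0.1]},{"xyz": [0,0,0],"angular": [0,0,-0.1]},{"xyz": [0,0,0],"angular": [0,0,-0.1]},{"xyz": [0,0,0],"angular": [0,0,-0.1]},{"xyz": [0,0,0],"angular": [0,0,-0.1]},{"xyz": [0,0,0],"angular": [0,0,-0.1]},{"xyz": [0,0,0],"angular": [0,0,-0.023]},{"xyz": [0,0,0],"angular": [0,0,0]},{"xyz": [0,0,0],"angular": [0,0,0]}]'

```text
clock: 17.75
tool_pos: [0.5517, 0.3725, 0.231]
eef_rot: [0.0, 0.842, 0.54, -0.0]
wrist_force: [-0.2, 0.3, -0.0]
gripper_width: 0.527
gripper_force: 0.0
```

```bash
python3 -c "
from h import *
go((.5544,.3765,.072),-24.5)
print(arm.get_state()['joints'].round(2))"
```

```text
at [0.5517 0.3725 0.231 ] j7 -1.29 shift [0.0049 0.0008 0.159 ] turn [-0.     0.001 -0.002] F [-0.2  0.3 -0. ] 0.5269815912033661 0.0
[-0.41  0.54 -0.43  1.43  0.23  1.22 -1.29]
```

>>> play_rows --targets '[{"xyz": [0.0045,0.0008,0.015],"angular": [0,0,0]},{"xyz": [0,0,0.03],"angular": [0,0,0]},{"xyz": [0,0,0.03],"angular": [0,0,0]},{"xyz": [0,0,0.03],"angular": [0,0,0]},{"xyz": [0,0,0.025],"angular": [0,0,0]},{"xyz": [0,0,0.02],"angular": [0,0,0]},{"xyz": [0,0,0.009],"angular": [0,0,0]},{"xyz": [0,0,0],"angular": [0,0,0]},{"xyz": [0,0,0],"angular": [0,0,0]}]'

```text
clock: 18.65
tool_pos: [0.5546, 0.3772, 0.0729]
eef_rot: [-0.0, 0.841, 0.541, 0.0]
wrist_force: [0.2, 0.6, 1.1]
gripper_width: 0.526
gripper_force: 0.0
```

>>> play_rows --targets '[{"xyz": [0,0,0],"angular": [0,0,0]},{"xyz": [0,0,0],"angular": [0,0,0]},{"xyz": [0,0,0],"angular": [0,0,0]},{"xyz": [0,0,0],"angular": [0,0,0]},{"xyz": [0,0,0],"angular": [0,0,0]},{"xyz": [0,0,0],"angular": [0,0,0]},{"xyz": [0,0,0],"angular": [0,0,0]},{"xyz": [0,0,0],"angular": [0,0,0]},{"xyz": [0,0,0],"angular": [0,0,0]}]' --gripper 0.0 --grip_force 90

```text
clock: 19.55
tool_pos: [0.5551, 0.377, 0.0736]
eef_rot: [0.0, 0.841, 0.541, 0.001]
wrist_force: [-0.1, -1.1, 5.6]
gripper_width: 0.126
gripper_force: 88.3
```

```bash
python3 -c "
from h import *
go((.5544,.3765,.072),-24.5)"
```

```text
at [0.5551 0.377  0.0736] j7 -1.36 shift [-0.0008 -0.0005  0.0016] turn [ 0.001 -0.002  0.   ] F [-0.1 -1.1  5.6] 0.12617216803785292 88.34263801574707
```

>>> play_rows --targets '[{"xyz": [0,0,-0.008],"angular": [0,0,0]},{"xyz": [0,0,-0.015],"angular": [0,0,0]},{"xyz": [0,0,-0.02],"angular": [0,0,0]},{"xyz": [0,0,-0.02],"angular": [0,0,0]},{"xyz": [0,0,-0.012],"angular": [0,0,0]},{"xyz": [0,0,0],"angular": [0,0,-0.03]},{"xyz": [0,0,0],"angular": [0,0,-0.05]},{"xyz": [0,0,0],"angular": [0,0,-0.05]},{"xyz": [0,0,0],"angular": [0,0,-0.04]},{"xyz": [0,0,0],"angular": [0,0,-0.025]},{"xyz": [0,0,0],"angular": [0,0,0]},{"xyz": [0,0,0],"angular": [0,0,0]},{"xyz": [0,0,0],"angular": [0,0,0]}]'

```text
clock: 20.85
tool_pos: [0.5543, 0.3767, 0.1472]
eef_rot: [0.0, 0.784, 0.62, -0.0]
wrist_force: [0.5, 0.1, -2.8]
gripper_width: 0.132
gripper_force: 87.6
```

```bash
python3 -c "
from h import *
go((.558,.024,.148),-13.34)"
```

```text
at [0.5543 0.3767 0.1472] j7 -1.15 shift [-0.3424  0.0849 -0.0007] turn [-0.  0.  0.] F [ 0.5  0.1 -2.8] 0.13171677483232938 87.62123823165894
```

>>> play_rows --targets '[{"xyz": [-0.012,0.003,0],"angular": [0,0,0]},{"xyz": [-0.02,0.005,0],"angular": [0,0,0]},{"xyz": [-0.024,0.006,0],"angular": [0,0,0]},{"xyz": [-0.024,0.006,0],"angular": [0,0,0]},{"xyz": [-0.024,0.006,0],"angular": [0,0,0]},{"xyz": [-0.024,0.006,0],"angular": [0,0,0]},{"xyz": [-0.024,0.006,0],"angular": [0,0,0]},{"xyz": [-0.024,0.006,0],"angular": [0,0,0]},{"xyz": [-0.024,0.006,0],"angular": [0,0,0]},{"xyz": [-0.024,0.006,0],"angular": [0,0,0]},{"xyz": [-0.024,0.006,0],"angular": [0,0,0]},{"xyz": [-0.024,0.006,0],"angular": [0,0,0]},{"xyz": [-0.024,0.006,0],"angular": [0,0,0]},{"xyz": [-0.022,0.005,0],"angular": [0,0,0]},{"xyz": [-0.016,0.004,0],"angular": [0,0,0]},{"xyz": [-0.008,0.002,0],"angular": [0,0,0]},{"xyz": [0,0,0],"angular": [0,0,0]},{"xyz": [0,0,0],"angular": [0,0,0]},{"xyz": [0,0,0],"angular": [0,0,0]}]'

```text
clock: 22.75
tool_pos: [0.5584, 0.0257, 0.1475]
eef_rot: [-0.0, 0.784, 0.621, 0.0]
wrist_force: [1.2, -0.7, -3.6]
gripper_width: 0.13
gripper_force: 87.7
```

Run:
```python
from h import *
go((.558,.024,.098),-13.34)
for n in ("side","top"):
    f=grab(n);W=f["W"].reshape(-1,3);F=f["frame"].reshape(-1,3).astype(int)
    brass=(F[:,0]>F[:,2]*1.35)&(F[:,0]-F[:,1]<90)&(F[:,0]>70)
    k=brass&(W[:,1]>-.03)&(W[:,1]<.2)&(W[:,0]>.45)&(W[:,0]<.65)&(W[:,2]>.05)&(W[:,2]<.13);a=W[k]
    if len(a)>5:
        t=a[a[:,2]>np.percentile(a[:,2],85)-.004] if n=="top" else a
        x=cv2.minAreaRect((t[:,:2]*1000).astype(np.float32));print(n,len(t),np.round(x[0],1),np.round(x[1],1),round(x[2],1),np.percentile(a[:,2],[5,50,95]).round(4))
    if n=="side":
        save(f,"pre.png",(290,130,400,230),7)
        for lo in (.1,.09):
            pass
```

```text
at [0.5584 0.0257 0.1475] j7 -0.61 shift [-0.0018  0.      0.0495] turn [ 0.    -0.001  0.002] F [ 1.2 -0.7 -3.6] 0.12981733425293804 87.66142129898071
side 322 [537.5 116.7] [ 91.9 198.8] 27.5 [0.0763 0.0967 0.1058]
top 214 [565.3  57.2] [109.4  29.7] 77.2 [0.0796 0.1013 0.1053]
```

View pics/pre.png

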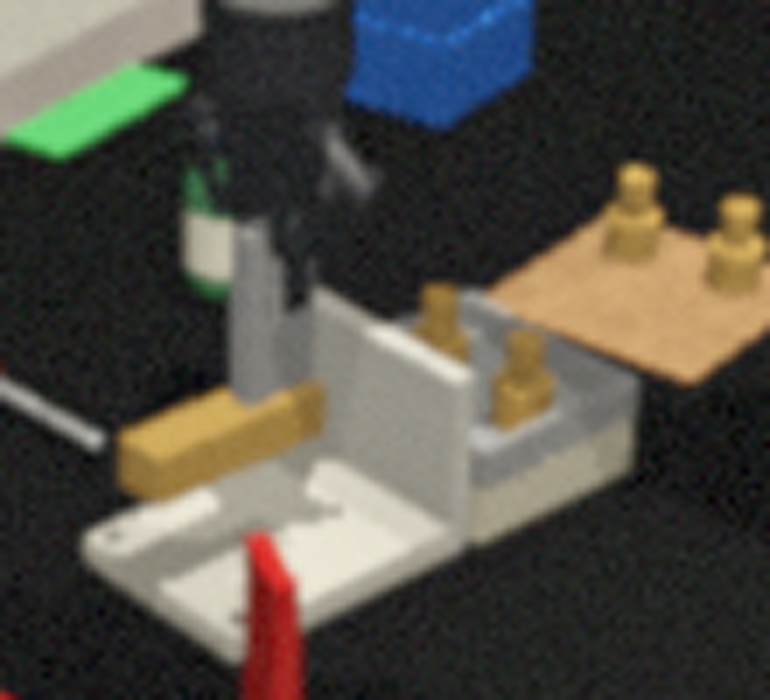

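The square hangs at crop (270,380), above the plate and clear of the upright at x≈320, with the heel about 51 mm from the corner line. Yaw is off by about 0.5°. Lowering it and moving closer.

>>> play_rows --targets '[{"xyz": [-0.008,0,0.005],"angular": [0,0,0]},{"xyz": [-0.012,0,0.012],"angular": [0,0,0]},{"xyz": [-0.012,0,0.014],"angular": [0,0,0]},{"xyz": [-0.008,0,0.012],"angular": [0,0,0]},{"xyz": [-0.002,0,0.008],"angular": [0,0,0]},{"xyz": [0,0,0.003],"angular": [0,0,0]},{"xyz": [0,0,0],"angular": [0,0,0]},{"xyz": [0,0,0],"angular": [0,0,0]},{"xyz": [0,0,0],"angular": [0,0,0]}]'

```text
clock: 23.75
tool_pos: [0.5493, -0.0159, 0.094]
eef_rot: [0.0, 0.784, 0.621, 0.001]
wrist_force: [0.3, -0.5, -3.2]
gripper_width: 0.125
gripper_force: 87.6
```

```bash
cat > m.py <<'E'
from h import *
go((.5468,-.0244,.0886),-13.34)
f=grab("top");W=f["W"].reshape(-1,3);F=f["frame"].reshape(-1,3).astype(int)
brass=(F[:,0]>F[:,2]*1.35)&(F[:,0]-F[:,1]<90)&(F[:,0]>70)
C=np.array([.5416,-.0463]);u=np.array([.2308,.973]);v=np.array([.973,-.2308])
cx=(W[:,:2]-C)@v;cy=(W[:,:2]-C)@u
k=brass&(abs(cx)<.03)&(cy>-.005)&(cy<.14)&(W[:,2]>.03)&(W[:,2]<.06)
k2=k&(abs(cx)<.012)&(cy>.065)&(cy<.11)
p=np.polyfit(cy[k2],W[k2,2],1);q=np.polyfit(cy[k2],cx[k2],1)
x=cv2.minAreaRect((np.stack([cx,cy],1)[k]*1000).astype(np.float32))
print("stock",k.sum(),np.round(x[0],1),np.round(x[1],1),round(x[2],2),"top z",W[k2,2].mean().round(4),"slope",p[0].round(4),"n",k2.sum())
g=(abs(cx)<.05)&(cy>-.02)&(cy<.005)&(W[:,2]>.1)&(W[:,2]<.11)
print("upright top cy",np.percentile(cy[g],[2,98]).round(4))
E
python3 m.py
```

```text
at [ 0.5493 -0.0159  0.094 ] j7 -0.57 shift [-0.0088 -0.0005  0.0054] turn [ 0.001 -0.     0.001] F [ 0.3 -0.5 -3.2] 0.12491474291708651 87.63736009597778
stock 280 [-0.2 63.4] [109.6  31. ] 89.84 top z 0.0484 slope -0.0148 n 120
upright top cy [-0.0119  0.0006]
```

>>> play_rows --targets '[{"xyz": [0,0,0.002],"angular": [0,0,0]},{"xyz": [0,0,0.002],"angular": [0,0,0]},{"xyz": [0,0,0.001],"angular": [0,0,0]},{"xyz": [0,0,0.0005],"angular": [0,0,0]},{"xyz": [0,0,0],"angular": [0,0,0]},{"xyz": [0,0,0],"angular": [0,0,0]},{"xyz": [0,0,0],"angular": [0,0,0]}]'

```text
clock: 24.5
tool_pos: [0.5488, -0.0166, 0.0885]
eef_rot: [0.0, 0.784, 0.62, -0.0]
wrist_force: [-3.0, -1.1, 4.2]
gripper_width: 0.129
gripper_force: 89.0
```

```bash
python3 m.py
```

```text
at [ 0.5488 -0.0166  0.0885] j7 -0.58 shift [-0.008  -0.0002 -0.0001] turn [0.    0.    0.001] F [-3.  -1.1  4.2] 0.12854025043108921 88.99587392807007
stock 266 [ 0.1 62.4] [ 31.8 109.4] 0.51 top z 0.0434 slope -0.0017 n 120
upright top cy [-0.0119  0.0005]
```

It touches the plate with about 7 N and lies flat. Sliding it to the upright.

>>> play_rows --targets '[{"xyz": [-0.002,0,0],"angular": [0,0,0]},{"xyz": [-0.002,0,0],"angular": [0,0,0]},{"xyz": [-0.002,0,0],"angular": [0,0,0]},{"xyz": [-0.001,0,0],"angular": [0,0,0]},{"xyz": [-0.0005,0,0],"angular": [0,0,0]},{"xyz": [0,0,0],"angular": [0,0,0]},{"xyz": [0,0,0],"angular": [0,0,0]},{"xyz": [0,0,0],"angular": [0,0,0]}]'

```text
clock: 25.35
tool_pos: [0.5481, -0.0232, 0.0885]
eef_rot: [0.0, 0.784, 0.621, 0.001]
wrist_force: [1.5, 4.1, 5.5]
gripper_width: 0.127
gripper_force: 88.9
```

```bash
python3 m.py
```

```text
at [ 0.5481 -0.0232  0.0885] j7 -0.56 shift [-0.0014 -0.001  -0.0001] turn [ 0.002 -0.001  0.001] F [1.5 4.1 5.5] 0.1270198209652035 88.94426107406616
stock 266 [ 0.7 55.8] [110.9  31.1] 89.44 top z 0.0438 slope 0.0232 n 122
upright top cy [-0.0116  0.001 ]
```

>>> play_rows --targets '[{"xyz": [-0.0006,0,0],"angular": [0,0,0]},{"xyz": [-0.0005,0,0.0003],"angular": [0,0,0]},{"xyz": [0,0,0],"angular": [0,0,0]},{"xyz": [0,0,0],"angular": [0,0,0]},{"xyz": [0,0,0],"angular": [0,0,0]},{"xyz": [0,0,0],"angular": [0,0,0]}]'

```text
clock: 26.0
tool_pos: [0.548, -0.0236, 0.0885]
eef_rot: [0.0, 0.784, 0.621, 0.001]
wrist_force: [0.9, 5.9, 8.2]
gripper_width: 0.129
gripper_force: 89.5
```

```bash
for i in 1 2 3 4; do python3 m.py; done; python3 -c "
from h import *
print(arm.get_state()['clock']); save(grab('side'),'fin.png',(290,130,400,230),7)"
```

```text
at [ 0.548  -0.0236  0.0885] j7 -0.56 shift [-0.0011 -0.0009 -0.0001] turn [ 0.002 -0.002  0.002] F [0.9 5.9 8.2] 0.12871969366603098 89.52391505241394
stock 265 [ 0.8 55.4] [109.7  31.4] 89.92 top z 0.0433 slope 0.0084 n 119
upright top cy [-0.0118  0.0006]
at [ 0.548  -0.0236  0.0885] j7 -0.56 shift [-0.0011 -0.0009 -0.0001] turn [ 0.002 -0.002  0.002] F [0.3 4.5 8.1] 0.12770106388024804 89.52301740646362
stock 265 [ 0.7 55.4] [110.1  31.7] 89.91 top z 0.0433 slope -0.0037 n 124
upright top cy [-0.012   0.0006]
at [ 0.548  -0.0236  0.0885] j7 -0.56 shift [-0.0011 -0.001  -0.0001] turn [ 0.002 -0.002  0.002] F [1.3 5.7 7.4] 0.13058246372963997 89.5233964920044
stock 267 [ 0.3 55.3] [109.9  32.2] 89.32 top z 0.043 slope -0.014 n 125
upright top cy [-0.0117  0.0006]
at [ 0.5479 -0.0236  0.0885] j7 -0.56 shift [-0.0011 -0.0009 -0.0001] turn [ 0.002 -0.002  0.002] F [0.7 6.5 8.3] 0.12895971839057319 89.52337145805359
stock 264 [ 0.2 55.4] [109.8  32.1] 89.59 top z 0.0431 slope 0.0134 n 120
upright top cy [-0.0122  0.0006]
26.2
```

View pics/fin.png

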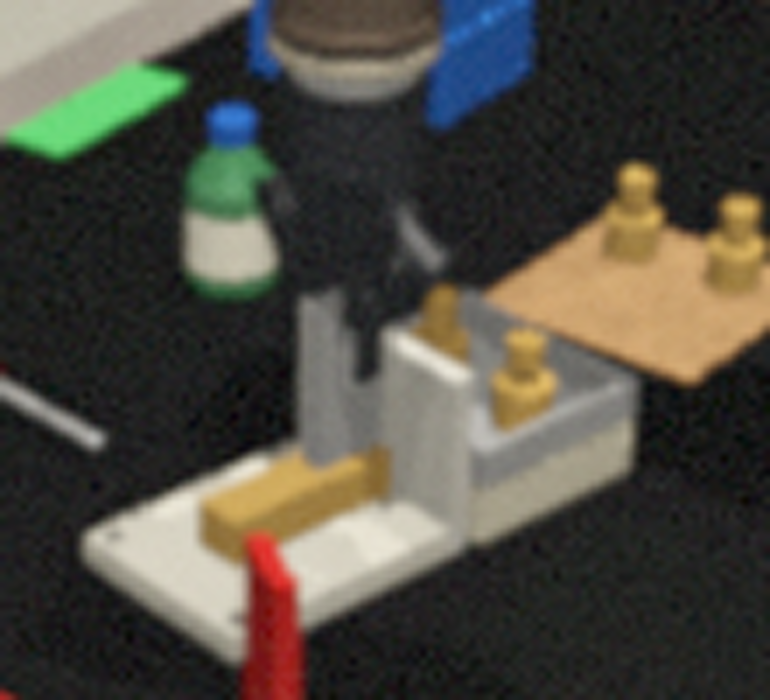

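Flush in the picture: the stock end meets the upright at crop (390,470) and it lies flat on average. Part of the 5 N may be friction, so I'll press a bit harder to be sure.

>>> play_rows --targets '[{"xyz": [-0.001,0,0],"angular": [0,0,0]},{"xyz": [-0.001,0,0],"angular": [0,0,0]},{"xyz": [-0.0005,0,0],"angular": [0,0,0]},{"xyz": [0,0,0],"angular": [0,0,0]},{"xyz": [0,0,0],"angular": [0,0,0]},{"xyz": [0,0,0],"angular": [0,0,0]},{"xyz": [0,0,0],"angular": [0,0,0]}]'

```text
clock: 26.95
tool_pos: [0.5479, -0.0236, 0.0885]
eef_rot: [-0.0, 0.783, 0.622, 0.003]
wrist_force: [2.3, 14.3, 4.7]
gripper_width: 0.125
gripper_force: 88.7
```

```bash
for i in 1 2 3 4; do python3 m.py; done
```

```text
at [ 0.5479 -0.0236  0.0885] j7 -0.56 shift [-0.001  -0.0009 -0.0001] turn [ 0.003 -0.005  0.004] F [ 2.3 14.3  4.7] 0.12474182374093049 88.7453556060791
stock 268 [ 0.6 55.5] [ 32. 110.] 0.68 top z 0.0436 slope 0.0179 n 119
upright top cy [-0.0122  0.0006]
at [ 0.5479 -0.0236  0.0885] j7 -0.56 shift [-0.0011 -0.0009 -0.0001] turn [ 0.003 -0.005  0.004] F [ 3.1 12.4  5.7] 0.126859193002664 88.74552369117737
stock 265 [ 0.1 55.5] [ 31.3 109.9] 0.06 top z 0.0436 slope -0.0205 n 122
upright top cy [-0.0115  0.0007]
at [ 0.5479 -0.0236  0.0885] j7 -0.56 shift [-0.001  -0.0009 -0.0001] turn [ 0.003 -0.005  0.004] F [ 2.5 13.8  5.3] 0.1276425338928191 88.74508023262024
stock 266 [ 0.5 55.5] [109.5  31.7] 89.89 top z 0.0437 slope 0.0177 n 119
upright top cy [-0.0113  0.0006]
at [ 0.5479 -0.0236  0.0885] j7 -0.56 shift [-0.001  -0.0009 -0.0001] turn [ 0.003 -0.005  0.004] F [ 2.9 12.4  5.1] 0.12700458996647632 88.74589920043945
stock 270 [ 0.3 55.3] [109.7  32. ] 89.9 top z 0.0435 slope 0.0005 n 122
upright top cy [-0.0116  0.0007]
```

>>> play_rows --targets '[{"xyz": [0,0,0.0005],"angular": [0,0,0]},{"xyz": [0,0,0.0003],"angular": [0,0,0]},{"xyz": [0,0,0],"angular": [0,0,0]},{"xyz": [0,0,0],"angular": [0,0,0]},{"xyz": [0,0,0],"angular": [0,0,0]},{"xyz": [0,0,0],"angular": [0,0,0]}]'

```text
clock: 27.75
tool_pos: [0.548, -0.0236, 0.0885]
eef_rot: [-0.0, 0.783, 0.622, 0.003]
wrist_force: [0.1, 12.7, 14.4]
gripper_width: 0.131
gripper_force: 90.3
```

```bash
for i in 1 2 3 4; do python3 m.py | grep -v upr; done
```

```text
at [ 0.548  -0.0236  0.0885] j7 -0.56 shift [-0.0011 -0.001  -0.0001] turn [ 0.003 -0.005  0.004] F [ 0.1 12.7 14.4] 0.1308808329428274 90.33669948577881
stock 262 [ 0.6 55.5] [ 30.9 110. ] 0.39 top z 0.043 slope -0.0012 n 119
at [ 0.548  -0.0236  0.0885] j7 -0.56 shift [-0.0011 -0.0009 -0.0002] turn [ 0.003 -0.005  0.004] F [ 0.2 12.  14.4] 0.1293479229765148 90.33522605895996
stock 267 [ 0.5 55.5] [ 31.6 109.7] 0.34 top z 0.0429 slope -0.0043 n 121
at [ 0.548  -0.0236  0.0885] j7 -0.56 shift [-0.001  -0.001  -0.0001] turn [ 0.003 -0.005  0.004] F [-1.  12.4 14.5] 0.1253180335416737 90.33516883850098
stock 265 [ 0.3 55.4] [ 31.8 109.6] 0.03 top z 0.0431 slope 0.0097 n 120
at [ 0.548  -0.0236  0.0885] j7 -0.56 shift [-0.0011 -0.0009 -0.0001] turn [ 0.003 -0.005  0.004] F [-1.4 11.4 14.8] 0.1325400540711936 90.33535480499268
stock 264 [ 0.2 55.2] [110.2  31.7] 89.59 top z 0.0431 slope -0.0008 n 121
```

Both contacts are firm and the square sits flat and flush. Handing in.

```bash
python3 -c "
from station import arm
print(arm.finish_job())"
```

```text
the job is handed in; nothing more can be done
None
```

I handed the job in at about 28 s, with no verdict shown: two weights stand released in the tray, and the brass-and-steel square is still gripped and pressed into the corner (wrist force about 12 N towards the upright, 14 N on the plate), flat and within about 1 mm of the corner line by the top camera.

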